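# Slide the embossing die along the fence into its corner

## Robot

A 6-joint arm with a two-finger parallel gripper is mounted at the origin on the work surface. World frame = base frame: x ahead of the robot, y to its left, z up, the work surface at z = 0. Lengths are in mm, angles in rad, forces in N, time in s.
With the tool pointing down it reaches from about 300 to 1000 mm from the base axis. Payload 5.1 kg.
Tool frame: the origin (TCP) lies midway between the tips of the shut fingers; the grasp point (between the pads) lies 19 mm behind it; y points along the fingers, z is the direction in which the jaws open and shut, and the axes are right-handed (so a half turn about y gives the same grasp; the last joint's range is limited). The gripper opens to 95 mm and grips with 3 to 60 N. Pads are 20 mm wide; open, the fingers measure 119 mm over their backs; the gripper's body (75 mm by 180 mm) begins 59 mm behind the grasp point.
Start: joints at [-1.423, 0.124, 1.65, -0, 1.367, -0.083], TCP at [148.659, -632.76, 214.656] pointing down, gripper open.
Joint ranges: [-2.61, 2.61], [-1.02, 2.33], [0.03, 2.71], [-1.35, 4.49], [0.32, 2.68], [-2.91, 2.91]. Speed limits (rad/s): [2.57, 2.57, 3.14, 3.14, 3.14, 3.14].

## Interface

Orientations are given as a unit quaternion [x, y, z, w].
In Python, from station import * gives the robot as it stands.
- The arm moves only by the tool move_arm, never from a script. Its argument "commands" is a list of rows, each an object with "rotation": the turn, a rotation vector about the tool's x, y, z in rad, a list of three; "translation": the shift along the tool's x, y, z in m, a list of three; "jaw": the opening, from 0 (shut) to 1 (fully open). A call has exactly 5 rows; each row shifts and turns the pose as measured when the row begins, along the tool's axes as they then stand; what a row does not reach is not made up. A row lasts 1/8 s, in which the tool goes at most 62.5 mm and 10.7 degrees, less where a joint would pass 70% of its speed; a pose out of reach is approached as far as the arm can. A call with a gripper value outside its range is refused whole. The fingers move at their own pace and stop on an object; "newtons" is the grip in N (left out, the last holds). Time passes only in rows, so rows that do not move let the fingers close, or fill a call up. It gives the time, the measured TCP pose, the force and the opening at its end, in the units of the state.
- sense(): the state, without advancing time (a new reading comes with each control period).
- get_image(name): name is "side" or "top"; returns a dict with "color" (480x640x3 uint8, red, green, blue), "z_map" (480x640 float32, mm along the optical axis (not along the pixel's ray), 0 where there is no reading), "intrinsics" (3x3 intrinsics, pixels), "k1" (the pictures are not rectified: a ray, as slopes to the right and down, at radius r is drawn at 1 + k1 r^2 times it, then the intrinsics apply), "R" (3x3) and "t" (3): a world point X has camera coordinates R X + t. Camera axes: x right, y down, z forward; pixel columns grow to the right and rows downward; lengths in mm; the calibration is good to about 2 mm. A picture is of the moment at which its call begins.
- sign_off(): hands the job in, once; it reports no verdict.
The state is a dict: "t": time; "q": joint angles; "qvel": joint speeds; "effort": joint torques, N m; "eef_pos": TCP position; "orientation": TCP orientation; "contact_force": force on the tool from outside, world axes, zero at the start; "wrist_torque": the same for the moment, N m; "finger_gap": finger opening in mm.
Only numpy, scipy, OpenCV 4.12 (cv2) and the standard library are available. Lean on these libraries where they do the work, as an engineer would, in place of code of your own. Each camera call takes 0.05 s, during which the arm holds its last target. There are 200 camera calls.

## Task

The oblong brass die has to be registered on the board before stamping. Without ever lifting or tipping it, push it with the fingertips flat against the long fence where it lies, then slide it along, always against the fence, into the corner pocket until it sits fully home against both the fence and the end stop. Leave the round die and everything else on the bench where it is, and finish with the hand clear.

Things in the scene. Friction and masses are not known exactly. Their poses are not given: they have to be found in the camera images.
- board: a grey plastic registration board 300 x 160 x 10 mm, fixed flat on the bench at varying place and yaw; origin at the centre of its underside, +x along the fence toward the corner pocket, +y toward the fence, z up. Three fixed steel bars stand 12 mm above its top face (22 mm above the bench): fence, end stop and lip. They form the pocket, 39.5 mm wide, open toward -x
- corner (a point): inner corner of the pocket, where the inner faces of fence and end stop meet on the board's top face (board x = 130, y = 50, z = 10 mm); board axes. The fence, 14 mm thick, runs along the whole long side with its inner face at board y = 50 mm; the end stop, 14 mm thick, has its inner face at board x = 130 mm and reaches from the fence to y = 0
- lip (a point): inner edge of the lip's mouth on the board's top face (board x = 90, y = 6.5, z = 10 mm); board axes. The lip is a 10 mm thick bar parallel to the fence, opposite it, inner face at board y = 10.5 mm from the end stop back to x = 101 mm, then flaring away from the fence to this mouth
- die: oblong brass die, 56 x 36 x 14 mm, 0.17 to 0.31 kg, loose and flat on the board, short of the pocket and off the fence, askew by up to 0.45 rad; thin relief on top; origin at the centre of its underside, x along its 56 mm (toward the pocket), z up. A push of 1 to 2 N slides it. Home, its origin is at board x = 102, y = 32 mm and its rear 16 mm stick out of the pocket's mouth
- round_die: a round brass die, 32 mm in diameter and 14 mm high, standing on the board's open side; origin at the centre of its underside; loose, to be left alone
- bottle: a square grey bottle with a black neck, 62 x 62 mm and 150 mm tall, left of the board; origin at the centre of its underside; loose, to be left alone
- cap: an empty black bottle cap, open upward, 42 mm wide and 30 mm high, left of the board; origin at the centre of its underside; loose, to be left alone
- mallet: a mallet with a wooden handle and white head, 240 mm long, lying right of the board; the head is 56 mm thick and 85 mm wide; origin under the handle, the head lies 110 mm along its +x; loose, to be left alone
- iron: a steel pricking iron, 115 mm long and 12 mm high, lying right of the board; origin on the bench under its middle; loose, to be left alone
- tin: a low round metal jar, 60 mm across and 45 mm tall, left of the board; origin at the centre of its underside; loose, to be left alone
Things that resemble listed ones, but are neither listed nor needed, are in the scene too. What is shaped like the die but purple or red is not meant.

How it is judged:
By the outcome, as a careful person would: the job done as asked, in the order asked, and still so for the second after the job is handed in, with the robot touching nothing.
It also fails if it takes over 45 s, if anything falls off the work surface, if the arm or the gripper's body presses on something with over 40 N, if the wrist force passes 120 N, or if a joint passes its speed limit or range.

## Working session

There is one attempt and no reset: what is moved stays moved. The work goes in short steps, Python scripts to look and compute and a tool call to move; the robot and the scene stay as the last step left them, time stands still between calls to the robot, and variables do not carry over. Pictures are saved under pics/ and viewed, about 8 in all and at most 12, crops included, and the job is handed in when it is done.

Besides the shell and the picture viewer there is one more tool, called after ">>>" as name([rows], argument=value, ...), one row to a line, values as JSON. move_arm: Moves the arm, as the interface text tells. Its arguments: {"type":"object","properties":{"commands":{"type":"array"},"newtons":{"type":"number"}},"required":["commands"]}

```bash
ls; mkdir -p pics
python3 - <<'E'
from station import *
import cv2,numpy as np
s=sense(); print({k:np.round(v,3).tolist() for k,v in s.items()})
for n in("top","side"):
    d=get_image(n); np.savez(f"{n}0.npz",**d); cv2.imwrite(f"pics/{n}0.png",d["color"][:,:,::-1]); print(d["intrinsics"],d["k1"],d["R"],d["t"])
E
```

```text
pics
{'t': 0.0, 'q': [-1.423, 0.124, 1.652, -0.0, 1.367, -0.083], 'qvel': [-0.002, 0.0, 0.001, -0.001, 0.001, 0.0], 'effort': [-0.001, -41.761, -35.993, 0.077, 0.049, -0.0], 'eef_pos': [148.555, -632.14, 213.414], 'orientation': [-0.081, 0.703, -0.702, 0.081], 'contact_force': [0.49, 0.072, -0.41], 'wrist_torque': [-0.034, -0.074, 0.036], 'finger_gap': 95.365}
[[590.70290432   0.         307.4636782 ]
 [  0.         590.70290432 237.21897864]
 [  0.           0.           1.        ]] -0.050717483507832645 [[-0.00909023 -0.99993795  0.00643981]
 [-0.98826763  0.00800186 -0.15252231]
 [ 0.15246132 -0.00775072 -0.98827905]] [   2.49370974  545.30190743 1168.81167879]
[[525.25391503   0.         314.78859165]
 [  0.         525.25391503 246.31334248]
 [  0.           0.           1.        ]] 0.001122573736222489 [[ 0.9829683  -0.18331816 -0.01295268]
 [-0.1403686  -0.70343825 -0.6967577 ]
 [ 0.11861693  0.68670888 -0.71718961]] [-524.14657466  104.61654126  976.96541107]
```

View pics/top0.png

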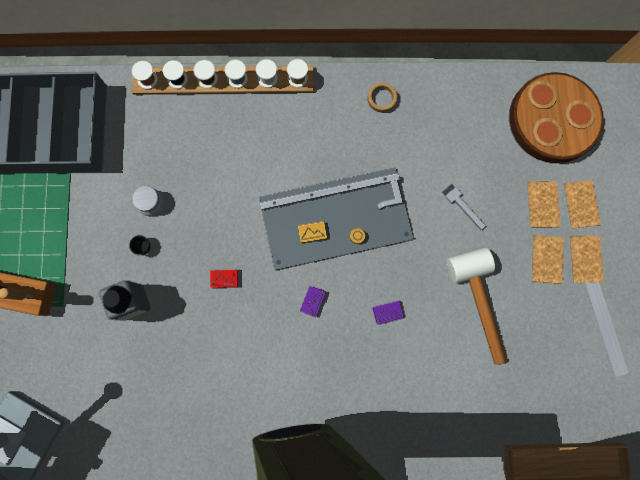

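View pics/side0.png

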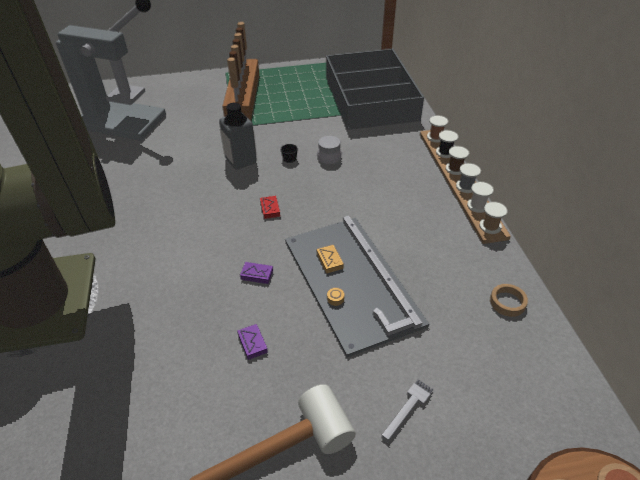

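The brass die is at about (313,232) in the top view, on the board. The similar shapes at (224,279) red, (314,301) purple and (388,312) purple are not meant. The round die is at (358,236), and the pocket is at upper right, around (395,190). Next I'll measure and enlarge.

```bash
cat > h.py <<'E'
import numpy as np, cv2
from scipy.optimize import least_squares
def proj(d,X):
    c=np.atleast_2d(X)@d["R"].T+d["t"]; s=c[:,:2]/c[:,2:]
    s=s*(1+float(d["k1"])*(s**2).sum(1,keepdims=True)); K=d["intrinsics"]
    return s@K[:2,:2].T+K[:2,2]
def ray(d,p):
    K=d["intrinsics"]; u=(np.atleast_2d(p)-K[:2,2])/[K[0,0],K[1,1]]; s=u.copy()
    for _ in range(8): s=u/(1+float(d["k1"])*(s**2).sum(1,keepdims=True))
    return np.c_[s,np.ones(len(s))]
def at_z(d,p,z):
    v=ray(d,p)@d["R"]; o=-d["R"].T@d["t"]
    return o+v*((z-o[2])/v[:,2])[:,None]
def b2w(b,P):  # b=x,y,yaw
    P=np.atleast_2d(P).astype(float); c,s=np.cos(b[2]),np.sin(b[2])
    return np.c_[b[0]+c*P[:,0]-s*P[:,1], b[1]+s*P[:,0]+c*P[:,1], P[:,2]]
def brass(d,box=None):
    h=cv2.cvtColor(d["color"],cv2.COLOR_RGB2HSV)
    m=cv2.inRange(h,(12,110,110),(32,255,255)); m=cv2.morphologyEx(m,cv2.MORPH_CLOSE,np.ones((7,7)))
    return m
def drawpoly(img,d,P,k,off,col):
    q=((proj(d,P)+.5-off)*k).astype(np.int32); cv2.polylines(img,[q],True,col,1)
BARS=[[[-150,50],[150,50],[150,64],[-150,64]],[[130,0],[144,0],[144,50],[130,50]]]
E
python3 - <<'E'
from h import *
d=dict(np.load("top0.npz")); s=dict(np.load("side0.npz"))
# board outline guess from bench-level corner pixels (viewed): near-left, near-right
for p,z in [((276,269),10),((413,239),10),((260,198),22),((396,170),22)]: print(p,at_z(d,p,z).round(1))
v,u=np.mgrid[160:280,250:425]; p=np.c_[u.ravel(),v.ravel()]
Z=d["z_map"][160:280,250:425].ravel(); X=(ray(d,p)*Z[:,None]-d["t"])@d["R"]
print("heights",np.histogram(X[:,2],bins=np.arange(-6,40,3)))
for n,q in(("top",d),("side",s)):
    m=brass(q); N,l,st,c=cv2.connectedComponentsWithStats(m)
    for i in range(1,N):
        if 60<st[i,4]<2000: print(n,st[i],c[i].round(1),cv2.minAreaRect(np.argwhere(l==i)[:,::-1].astype(np.float32)))
c=cv2.resize(d["color"][155:280,250:425],None,fx=4.5,fy=4.5,interpolation=cv2.INTER_CUBIC)
cv2.imwrite("pics/crop0.png",c[:,:,::-1])
E
```

```text
(276, 269) [[483.6  63.8  10. ]]
(413, 239) [[ 544.6 -225.    10. ]]
(260, 198) [[632.7  96.8  22. ]]
(396, 170) [[ 691.5 -192.    22. ]]
heights (array([1177, 4128, 3944, 1466, 2648, 3809, 1576,  281,  440,  785,  470,
         90,    6,    0,    0]), array([-6, -3,  0,  3,  6,  9, 12, 15, 18, 21, 24, 27, 30, 33, 36, 39]))
top [607  38  33  25 442] [628.3  52.9] ((623.0, 50.0), (24.0, 32.0), 90.0)
top [132  77 181  16 787] [214.8  88.9] ((222.03439331054688, 85.06350708007812), (179.9900360107422, 14.9996976852417), 0.36262667179107666)
top [368  83  29  27 259] [381.9  96.5] ((382.0, 96.0), (26.0, 28.0), 90.0)
top [ 564  181   37   47 1295] [581.8 203.9] ((581.8840942382812, 203.6119842529297), (46.59965896606445, 28.89000129699707), 79.69515228271484)
top [ 528  182   32   45 1308] [543.5 204. ] ((543.4288940429688, 204.00506591796875), (46.09684371948242, 29.06879425048828), 85.91438293457031)
top [298 222  29  21 457] [311.9 231.6] ((311.93243408203125, 231.59458923339844), (16.933094024658203, 26.63263702392578), 80.53767395019531)
top [350 228  15  15 179] [357.1 235.4] ((357.
[... 636 characters left out ...]
33] [249.4  80.4] ((247.60911560058594, 81.7325210571289), (10.235528945922852, 47.816158294677734), 10.885526657104492)
side [223  80  12  26 151] [229.   95.2] ((230.7317657470703, 93.6266098022461), (9.774386405944824, 25.70987892150879), 13.392496109008789)
side [317 245  26  24 381] [329.4 256.7] ((329.5000305175781, 256.5), (24.59674835205078, 17.441329956054688), 63.43495178222656)
side [327 288  17  13 178] [335.2 294.1] ((335.0, 294.0), (12.0, 16.0), 90.0)
side [ 190  419  122   61 1260] [254.4 450.2] ((250.83413696289062, 453.08489990234375), (11.676742553710938, 131.92236328125), 62.90445327758789)
side [ 535  451  105   29 1829] [580.1 466.5] ((587.0, 465.0), (28.0, 104.0), 90.0)
```

View pics/crop0.png

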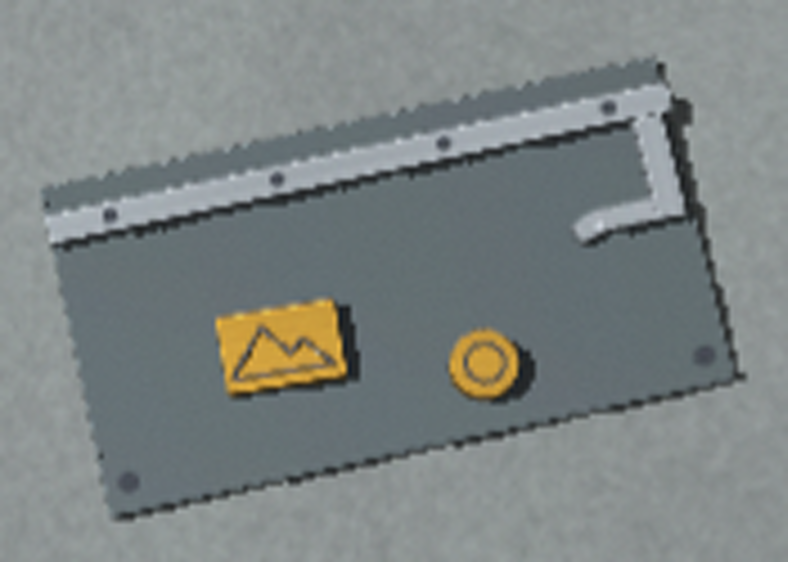

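The crop confirms it: the oblong brass die sits left of centre (crop 283,347), the round die is at (485,364), and the pocket is at top right with its lip mouth at (585,232). Next I'll fit the board and die poses.

```bash
cat >> h.py <<'E'
DT=[[-28,-18],[28,-18],[28,18],[-28,18]]
def fit_die(d,near,z0=10.):
    """fit x,y,yaw,(world) of the brass die: render top+bottom hull vs mask"""
    m=brass(d); N,l,st,c=cv2.connectedComponentsWithStats(m)
    i=min((i for i in range(1,N) if 100<st[i,4]<2000),key=lambda i:np.hypot(*(c[i]-near)))
    x0,y0=st[i,0]-8,st[i,1]-8; k=8
    im=d["color"][y0:y0+st[i,3]+16,x0:x0+st[i,2]+16].astype(float)
    g=cv2.resize((im[:,:,0]-im[:,:,2]),None,fx=k,fy=k,interpolation=cv2.INTER_CUBIC)
    M=(g>0.5*np.percentile(g,97)).astype(np.uint8); M=cv2.morphologyEx(M,cv2.MORPH_CLOSE,np.ones((41,41)))
    def cost(b):
        P=np.r_[b2w(b,np.c_[DT,[z0+14]*4]),b2w(b,np.c_[DT,[z0]*4])]
        R=np.zeros_like(M); 
        q=(((proj(d,P)+.5-[x0,y0])*k)).astype(np.float32)
        cv2.fillConvexPoly(R,cv2.convexHull(q[:4]).astype(np.int32),1)
        return np.logical_xor(R,M).sum()/max(M.sum(),1)
    from scipy.optimize import minimize
    p=at_z(d,c[i],z0+12)[0]; best=None
    for a in np.arange(-np.pi/2-.6,-np.pi/2+1.0,.15):
        r=minimize(cost,[p[0],p[1],a],method="Nelder-Mead",options=dict(initial_simplex=[[p[0],p[1],a],[p[0]+4,p[1],a],[p[0],p[1]+4,a],[p[0],p[1],a+.1]]))
        if best is None or r.fun<best.fun: best=r
    return best.x,best.fun
def w2b(b,X):
    c,s=np.cos(b[2]),np.sin(b[2]); v=np.atleast_2d(X)[:,:2]-b[:2]
    return np.c_[c*v[:,0]+s*v[:,1],-s*v[:,0]+c*v[:,1]]
E
python3 - <<'E'
from h import *
d=dict(np.load("top0.npz")); s=dict(np.load("side0.npz"))
f=lambda p:np.array(p)/4.5+[250,155]-.5
cs=[((115,513),-150,-80,10),((737,372),150,-80,10),((43,190),-150,80,10),((657,60),150,80,10)]
# edges: (pixel, board coordinate index, value, z)
ed=[((60,243),1,50,22),((250,203),1,50,22),((440,163),1,50,22),((625,123),1,50,22),((50,216),1,64,22),((250,175),1,64,22),((440,135),1,64,22),((640,92),1,64,22),((641,140),0,130,22),((650,180),0,130,22),((668,140),0,144,22),((680,195),0,144,22),((655,198),1,10.5,22)]
def res(b):
    r=[]
    for p,x,y,z in cs: r+=list(w2b(b,at_z(d,f(p),z))[0]-[x,y])
    for p,i,v,z in ed: r.append(w2b(b,at_z(d,f(p),z))[0][i]-v)
    return np.array(r)
r=least_squares(res,[590,-60,-1.4],loss="soft_l1",f_scale=1.5); b=r.x; print("board",b.round(3),"res",res(b).round(1))
np.save("board.npy",b)
for n,q,near in(("top",d,(312,231)),("side",s,(329,256))):
    x,fun=fit_die(q,near); print(n,"die",x.round(3),"err",round(fun,3),"board xy",w2b(b,x[:2]).round(1),"rel yaw",round(x[2]-b[2],3))
    off,sz,k=((250,155),(175,125),4.5) if n=="top" else ((280,210),(150,145),4)
    c=cv2.resize(q["color"][off[1]:off[1]+sz[1],off[0]:off[0]+sz[0]],None,fx=k,fy=k,interpolation=cv2.INTER_CUBIC).copy()
    for B in BARS: drawpoly(c,q,b2w(b,np.c_[B,[22]*4]),k,off,(255,0,0))
    drawpoly(c,q,b2w(b,[[-150,-80,10],[150,-80,10],[150,80,10],[-150,80,10]]),k,off,(0,255,0))
    drawpoly(c,q,b2w(x,np.c_[DT,[24]*4]),k,off,(0,0,255)); cv2.imwrite(f"pics/fit_{n}.png",c[:,:,::-1])
print("round",w2b(b,at_z(d,(357,235),24)))
a=cv2.imread("pics/fit_top.png");e=cv2.imread("pics/fit_side.png"); 
h=440; cv2.imwrite("pics/fit.png",cv2.resize(np.hstack([cv2.resize(a,(int(a.shape[1]*h/a.shape[0]),h)),cv2.resize(e,(int(e.shape[1]*h/e.shape[0]),h))]),(800,330),interpolation=cv2.INTER_AREA))
E
```

```text
board [591.106 -62.965  -1.362] res [ 2.   2.6  0.4  4.6  0.6 -0.3 -0.3 -0.8  0.4  0.  -0.4 -0.2  0.  -0.9
 -1.2 -1.1  0.4 -0.1 -1.2 -2.   1.2]
top die [559.825 -11.839  -1.412] err 0.025 board xy [[-56.5 -20. ]] rel yaw -0.05
side die [559.772 -13.877  -1.41 ] err 0.018 board xy [[-54.5 -20.5]] rel yaw -0.048
round [[ 33.55829774 -47.1822001 ]]
```

View pics/fit.png

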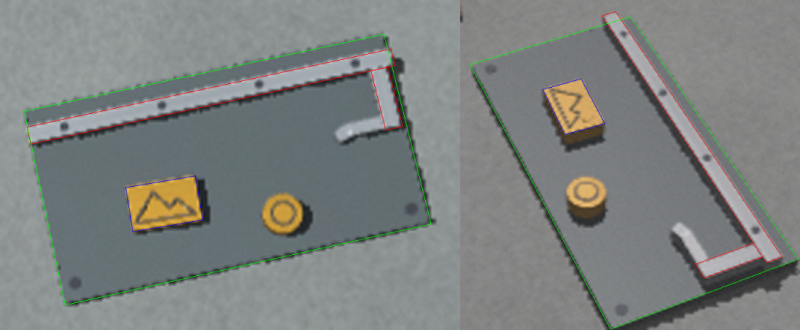

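The overlays agree in both views: board (591, -63, yaw -1.362), die at board (-55.5, -20) skewed -0.05, round die at (34, -47). Next I'll compute the approach.

```bash
cat >> h.py <<'E'
from scipy.spatial.transform import Rotation as Ro
b=np.load("board.npy") if __import__("os").path.exists("board.npy") else None
def goal_R(sgn):
    z=sgn*np.array([np.cos(b[2]),np.sin(b[2]),0]); y=np.array([0,0,-1.]); return np.c_[np.cross(y,z),y,z]
def delta(st,bx,by,z,sgn):
    R=Ro.from_quat(st["orientation"]).as_matrix(); G=goal_R(sgn); g=b2w(b,[[bx,by,z]])[0]
    rv=Ro.from_matrix(R.T@G).as_rotvec(); t=R.T@(g-st["eef_pos"])
    print("t",st["t"],"board",w2b(b,st["eef_pos"]).round(1)[0],"z",round(float(st["eef_pos"][2]),1),"F board",(np.r_[w2b([0,0,b[2]],st["contact_force"])[0],st["contact_force"][2]]).round(1),"gap",round(float(st["finger_gap"]),1),"\n tool-shift mm",t.round(1),"in goal axes",(G.T@(g-st["eef_pos"])).round(1),"rot",rv.round(3))
E
python3 - <<'E'
from h import *
from station import *
st=sense(); print(Ro.from_quat(st["orientation"]).as_matrix().round(3))
for s in(1,-1): delta(st,-55,-62,120,s); print(goal_R(s).round(3))
E
```

```text
[[-0.973 -0.     0.229]
 [-0.229  0.002 -0.973]
 [-0.    -1.    -0.002]]
t 0.1 board [ 465.3 -550.8] z 213.5 F board [ 0.3 -0.1  0.1] gap 95.0 
 tool-shift mm [-500.3   94.5 -509.1] in goal axes [-488.8   93.5 -520.3] rot [ 0.002  0.022 -0.   ]
[[-0.978  0.     0.207]
 [-0.207  0.    -0.978]
 [-0.    -1.     0.   ]]
t 0.1 board [ 465.3 -550.8] z 213.5 F board [ 0.3 -0.1  0.1] gap 95.0 
 tool-shift mm [-500.3   94.5 -509.1] in goal axes [488.8  93.5 520.3] rot [-0.000e+00 -3.119e+00 -3.000e-03]
[[ 0.978  0.    -0.207]
 [ 0.207  0.     0.978]
 [ 0.    -1.    -0.   ]]
```

>>> move_arm([
  {"rotation": [0.002, 0.022, 0], "translation": [-0.02, 0, -0.02], "jaw": 0.26},
  {"rotation": [0, 0, 0], "translation": [-0.042, 0, -0.043], "jaw": 0.26},
  {"rotation": [0, 0, 0], "translation": [-0.042, 0, -0.043], "jaw": 0.26},
  {"rotation": [0, 0, 0], "translation": [-0.042, 0, -0.043], "jaw": 0.26},
  {"rotation": [0, 0, 0], "translation": [-0.042, 0, -0.043], "jaw": 0.26},
])

```text
t: 0.72
eef_pos: [293.6, -400.6, 210.3]
orientation: [-0.071, 0.705, -0.702, 0.071]
contact_force: [1.6, 0.5, -0.1]
finger_gap: 50.5
```

>>> move_arm([
  {"rotation": [0, 0, 0], "translation": [-0.042, 0, -0.043], "jaw": 0.26},
  {"rotation": [0, 0, 0], "translation": [-0.042, 0, -0.043], "jaw": 0.26},
  {"rotation": [0, 0, 0], "translation": [-0.042, 0, -0.043], "jaw": 0.26},
  {"rotation": [0, 0, 0], "translation": [-0.042, 0, -0.043], "jaw": 0.26},
  {"rotation": [0, 0, 0], "translation": [-0.042, 0, -0.043], "jaw": 0.26},
])

```text
t: 1.35
eef_pos: [459.4, -138.4, 209.9]
orientation: [-0.07, 0.705, -0.702, 0.07]
contact_force: [-0.1, 0.2, 0.2]
finger_gap: 24.8
```

```bash
python3 -c "
from h import *
from station import *
delta(sense(),-55,-62,60,1)"
```

```text
t 1.35 board [  46.5 -144.5] z 209.9 F board [-0.2 -0.1  0.2] gap 24.8 
 tool-shift mm [ -81.4  150.4 -101.7] in goal axes [ -82.5  149.9 -101.5] rot [ 0.005 -0.01  -0.001]
```

>>> move_arm([
  {"rotation": [0, -0.01, 0], "translation": [-0.028, 0.01, -0.034], "jaw": 0.26},
  {"rotation": [0, 0, 0], "translation": [-0.028, 0.02, -0.034], "jaw": 0.26},
  {"rotation": [0, 0, 0], "translation": [-0.026, 0.03, -0.034], "jaw": 0.26},
  {"rotation": [0, 0, 0], "translation": [0, 0.045, 0], "jaw": 0.26},
  {"rotation": [0, 0, 0], "translation": [0, 0.045, 0], "jaw": 0.26},
])

```text
t: 1.98
eef_pos: [524.9, -12.7, 60.4]
orientation: [-0.073, 0.704, -0.702, 0.08]
contact_force: [0.4, -0.9, 0.8]
finger_gap: 24.5
```

```bash
python3 -c "
from h import *
from station import *
delta(sense(),-55,-62,15,1)"
```

```text
t 1.975 board [-62.9 -54.4] z 60.4 F board [1.  0.2 0.8] gap 24.5 
 tool-shift mm [ 8.1 45.3  7.8] in goal axes [ 7.6 45.4  7.9] rot [ 0.001  0.009 -0.01 ]
```

>>> move_arm([
  {"rotation": [0, 0.009, -0.01], "translation": [0.008, 0, 0.008], "jaw": 0.26},
  {"rotation": [0, 0, 0], "translation": [0, 0.015, 0], "jaw": 0.26},
  {"rotation": [0, 0, 0], "translation": [0, 0.015, 0], "jaw": 0.26},
  {"rotation": [0, 0, 0], "translation": [0, 0.012, 0], "jaw": 0.26},
  {"rotation": [0, 0, 0], "translation": [0, 0.003, 0], "jaw": 0.26},
])

```text
t: 2.6
eef_pos: [517.7, -23.4, 13.2]
orientation: [-0.074, 0.704, -0.703, 0.072]
contact_force: [0.3, 0.6, -0.1]
finger_gap: 24.8
```

```bash
python3 -c "
from h import *
from station import *
delta(sense(),-55,-48,15,1)"
```

```text
t 2.6 board [-53.9 -63.6] z 13.2 F board [-0.5  0.4 -0.1] gap 24.8 
 tool-shift mm [-15.6  -1.8  -1.1] in goal axes [-15.6  -1.8  -1.1] rot [ 0.001 -0.002  0.002]
```

>>> move_arm([
  {"rotation": [0, 0, 0], "translation": [-0.005, -0.002, -0.001], "jaw": 0.26},
  {"rotation": [0, 0, 0], "translation": [-0.005, 0, 0], "jaw": 0.26},
  {"rotation": [0, 0, 0], "translation": [-0.005, 0, 0], "jaw": 0.26},
  {"rotation": [0, 0, 0], "translation": [-0.005, 0, 0], "jaw": 0.26},
  {"rotation": [0, 0, 0], "translation": [-0.005, 0, 0], "jaw": 0.26},
])

```text
t: 3.22
eef_pos: [544.0, -16.9, 16.4]
orientation: [-0.074, 0.704, -0.703, 0.073]
contact_force: [-1.8, -0.5, 0.8]
finger_gap: 24.4
```

>>> move_arm([
  {"rotation": [0, 0, 0], "translation": [-0.004, 0, 0], "jaw": 0.26},
  {"rotation": [0, 0, 0], "translation": [-0.004, 0, 0], "jaw": 0.26},
  {"rotation": [0, 0, 0], "translation": [-0.004, 0, 0], "jaw": 0.26},
  {"rotation": [0, 0, 0], "translation": [-0.004, 0, 0], "jaw": 0.26},
  {"rotation": [0, 0, 0], "translation": [-0.004, 0, 0], "jaw": 0.26},
])

```text
t: 3.85
eef_pos: [564.5, -12.7, 16.4]
orientation: [-0.074, 0.704, -0.703, 0.072]
contact_force: [-2.2, -0.6, 0.8]
finger_gap: 25.0
```

Run:
```python
from h import *
from station import *
delta(sense(),-55,4,15,1)
x,f=fit_die(get_image("side"),(335,250)); print(x,f,w2b(b,x[:2]),x[2]-b[2])
```

```text
t 3.85 board [-54.7 -15.6] z 16.4 F board [ 0.2 -2.3  0.8] gap 25.0 
 tool-shift mm [-19.6   1.4  -0.3] in goal axes [-19.6   1.4  -0.3] rot [ 0.001 -0.001  0.003]
[ 332.13443543 -385.13786528    0.66632477] 0.8121835158915425 [[ 261.57810899 -320.06062902]] 2.0285833850553368
```

Contact is at about 2 N, as expected for sliding. I'll keep pushing toward the fence.

>>> move_arm([
  {"rotation": [0, 0, 0], "translation": [-0.004, 0.001, 0], "jaw": 0.26},
  {"rotation": [0, 0, 0], "translation": [-0.004, 0, 0], "jaw": 0.26},
  {"rotation": [0, 0, 0], "translation": [-0.004, 0, 0], "jaw": 0.26},
  {"rotation": [0, 0, 0], "translation": [-0.003, 0, 0], "jaw": 0.26},
  {"rotation": [0, 0, 0], "translation": [-0.002, 0, 0], "jaw": 0.26},
])

```text
t: 4.53
eef_pos: [582.6, -8.9, 15.5]
orientation: [-0.074, 0.704, -0.703, 0.072]
contact_force: [-2.5, -0.7, 2.8]
finger_gap: 24.6
```

>>> move_arm([
  {"rotation": [0, 0, 0], "translation": [-0.001, 0, 0], "jaw": 0.26},
  {"rotation": [0, 0, 0], "translation": [-0.001, 0, 0], "jaw": 0.26},
  {"rotation": [0, 0, 0], "translation": [-0.001, 0, 0], "jaw": 0.26},
  {"rotation": [0, 0, 0], "translation": [-0.001, 0, 0], "jaw": 0.26},
  {"rotation": [0, 0, 0], "translation": [-0.001, 0, 0], "jaw": 0.26},
])

```text
t: 5.15
eef_pos: [583.0, -8.8, 15.6]
orientation: [-0.079, 0.703, -0.703, 0.068]
contact_force: [-5.8, -2.1, 4.0]
finger_gap: 25.0
```

Run:
```python
from h import *
from station import *
delta(sense(),-55,4,15,1)
```

```text
t 5.15 board [-54.6   3.2] z 15.6 F board [ 0.9 -6.1  4. ] gap 25.0 
 tool-shift mm [-0.8  0.6 -0.4] in goal axes [-0.8  0.6 -0.4] rot [ 0.002 -0.     0.016]
```

>>> move_arm([
  {"rotation": [0, 0, 0], "translation": [0.003, 0, 0], "jaw": 0.26},
  {"rotation": [0, 0, 0.008], "translation": [0.015, 0, 0], "jaw": 0.26},
  {"rotation": [0, 0, 0.008], "translation": [0.02, 0, -0.02], "jaw": 0.1},
  {"rotation": [0, 0, 0], "translation": [0, 0, -0.03], "jaw": 0.0},
  {"rotation": [0, 0, 0], "translation": [0, 0, -0.02], "jaw": 0.0},
])

```text
t: 5.78
eef_pos: [533.8, 52.4, 16.8]
orientation: [-0.068, 0.704, -0.703, 0.076]
contact_force: [0.5, 0.4, 1.4]
finger_gap: 1.9
```

Run:
```python
from h import *
from station import *
delta(sense(),-110,33,15,1)
for n,p in(("side",proj(get_image("side"),b2w(b,[[-55,32,24]]))[0]),("top",proj(get_image("top"),b2w(b,[[-55,32,24]]))[0])):
    d=get_image(n); x,f=fit_die(d,p); print(n,x.round(2),round(f,3),w2b(b,x[:2]).round(1),round(x[2]-b[2],3))
    off=(250,155) if n=="top" else (270,190); cv2.imwrite(f"pics/f_{n}.png",cv2.resize(d["color"][off[1]:off[1]+140,off[0]:off[0]+175],None,fx=2.28,fy=2.28,interpolation=cv2.INTER_CUBIC)[:,:,::-1])
cv2.imwrite("pics/fence1.png",np.hstack([cv2.imread("pics/f_top.png"),cv2.imread("pics/f_side.png")]))
```

```text
t 5.775 board [-124.7  -32.2] z 16.8 F board [-0.3  0.6  1.4] gap 1.9 
 tool-shift mm [-65.3   2.5  14.4] in goal axes [-65.2   1.8  14.7] rot [ 0.001 -0.004 -0.012]
side [611.05  -2.47  -1.36] 0.02 [[-55.1  32. ]] 0.002
top [647.49  54.27  -2.08] 1.0 [[-103.    79.4]] -0.713
```

View pics/fence1.png

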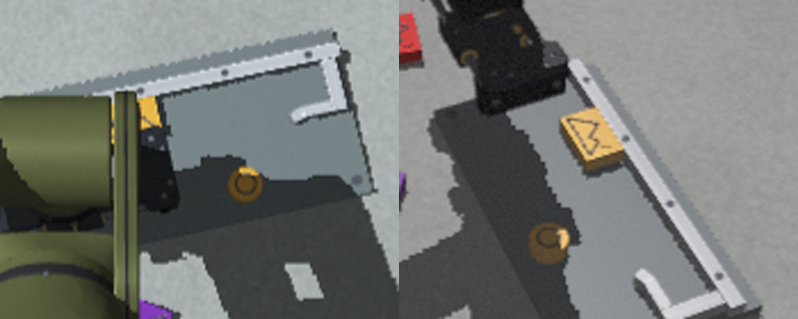

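The side view shows the die flush with the fence: board (-55.1, 32.0), yaw 0.002. Next I'll go behind it.

>>> move_arm([
  {"rotation": [0, -0.004, -0.012], "translation": [-0.02, 0, 0.007], "jaw": 0.0},
  {"rotation": [0, 0, 0], "translation": [-0.025, 0.001, 0.005], "jaw": 0.0},
  {"rotation": [0, 0, 0], "translation": [-0.018, 0.001, 0], "jaw": 0.0},
  {"rotation": [0, 0, 0], "translation": [-0.003, 0, 0], "jaw": 0.0},
  {"rotation": [0, 0, 0], "translation": [0, 0, 0], "jaw": 0.0},
])

```text
t: 6.6
eef_pos: [604.7, 49.1, 14.7]
orientation: [0.072, -0.703, 0.704, -0.073]
contact_force: [-0.3, -0.4, 0.1]
finger_gap: 0.3
```

Run:
```python
from h import *
from station import *
delta(sense(),-95,34,15,1)
```

```text
t 6.6 board [-106.8   36.5] z 14.7 F board [ 0.4 -0.3  0.1] gap 0.3 
 tool-shift mm [ 2.4 -0.3 11.8] in goal axes [ 2.5 -0.3 11.8] rot [-0.001 -0.003 -0.001]
```

>>> move_arm([
  {"rotation": [0, -0.003, 0], "translation": [0.004, 0, 0.004], "jaw": 0.0},
  {"rotation": [0, 0, 0], "translation": [0, 0, 0.004], "jaw": 0.0},
  {"rotation": [0, 0, 0], "translation": [0, 0, 0.004], "jaw": 0.0},
  {"rotation": [0, 0, 0], "translation": [-0.0002, 0, 0.004], "jaw": 0.0},
  {"rotation": [0, 0, 0], "translation": [-0.0002, 0, 0.004], "jaw": 0.0},
])

```text
t: 7.22
eef_pos: [603.2, 27.3, 14.5]
orientation: [0.074, -0.703, 0.703, -0.073]
contact_force: [-0.7, 2.3, 0.1]
finger_gap: 0.6
```

Run:
```python
from h import *
from station import *
delta(sense(),62,33,15,1)
d=get_image("side");x,f=fit_die(d,proj(d,b2w(b,[[-55,32,20]]))[0]); print(x.round(2),round(f,3),w2b(b,x[:2]).round(1),round(x[2]-b[2],3))
```

```text
t 7.225 board [-85.8  30.5] z 14.5 F board [-2.4 -0.2  0.1] gap 0.6 
 tool-shift mm [ -2.5  -0.5 147.8] in goal axes [ -2.5  -0.5 147.8] rot [-0.    -0.001  0.001]
[ 419.25 -355.36   -3.13] 0.864 [[ 250.5 -228.7]] -1.77
```

>>> move_arm([
  {"rotation": [0, 0, 0], "translation": [-0.001, 0, 0.005], "jaw": 0.0},
  {"rotation": [0, 0, 0], "translation": [-0.001, 0, 0.005], "jaw": 0.0},
  {"rotation": [0, 0, 0], "translation": [-0.0005, 0, 0.005], "jaw": 0.0},
  {"rotation": [0, 0, 0], "translation": [-0.0005, 0, 0.005], "jaw": 0.0},
  {"rotation": [0, 0, 0], "translation": [-0.0005, 0, 0.005], "jaw": 0.0},
])

```text
t: 7.9
eef_pos: [607.1, 8.6, 14.4]
orientation: [-0.078, 0.708, -0.699, 0.068]
contact_force: [-3.5, 4.2, 3.3]
finger_gap: 0.4
```

Run:
```python
from h import *
from station import *
st=sense(); delta(st,62,33,15,1); tx=w2b(b,st["eef_pos"])[0][0]
d=get_image("side");p=proj(d,b2w(b,[[tx+40,32,20]]))[0].astype(int); print(p)
cv2.imwrite("pics/s1.png",cv2.resize(d["color"][p[1]-70:p[1]+70,p[0]-80:p[0]+80],None,fx=4,fy=4,interpolation=cv2.INTER_CUBIC)[:,:,::-1])
```

```text
t 7.9 board [-66.7  30.5] z 14.4 F board [-4.8 -2.6  3.3] gap 0.4 
 tool-shift mm [ -2.7  -2.4 128.7] in goal axes [ -2.5  -0.6 128.7] rot [ 0.014 -0.002  0.012]
[360 259]
```

View pics/s1.png

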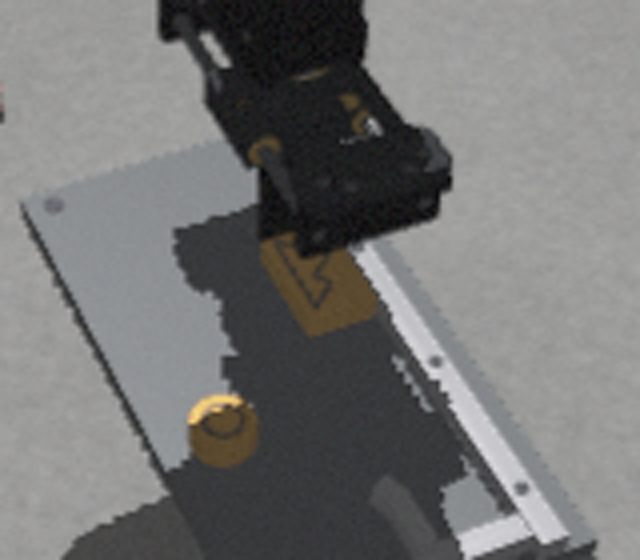

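The die is flush along the fence in the view, with about 2.6 N pressing it to the fence. I'll keep sliding it.

>>> move_arm([
  {"rotation": [0.01, -0.002, 0.01], "translation": [-0.0005, 0, 0.006], "jaw": 0.0},
  {"rotation": [0, 0, 0], "translation": [-0.0004, 0, 0.006], "jaw": 0.0},
  {"rotation": [0, 0, 0], "translation": [-0.0004, 0, 0.006], "jaw": 0.0},
  {"rotation": [0, 0, 0], "translation": [-0.0004, 0, 0.006], "jaw": 0.0},
  {"rotation": [0, 0, 0], "translation": [-0.0004, 0, 0.006], "jaw": 0.0},
])

```text
t: 8.57
eef_pos: [612.5, -16.4, 14.4]
orientation: [-0.078, 0.708, -0.698, 0.07]
contact_force: [-4.7, 4.5, 3.3]
finger_gap: 0.2
```

Run:
```python
from h import *
from station import *
delta(sense(),62,33,15,1)
```

```text
t 8.575 board [-41.2  30.5] z 14.4 F board [-5.4 -3.7  3.3] gap 0.2 
 tool-shift mm [ -2.4  -2.1 103.1] in goal axes [ -2.5  -0.6 103.2] rot [0.015 0.    0.01 ]
```

>>> move_arm([
  {"rotation": [0.01, 0, 0.01], "translation": [-0.0003, 0, 0.007], "jaw": 0.0},
  {"rotation": [0, 0, 0], "translation": [-0.0003, 0, 0.007], "jaw": 0.0},
  {"rotation": [0, 0, 0], "translation": [-0.0003, 0, 0.007], "jaw": 0.0},
  {"rotation": [0, 0, 0], "translation": [-0.0003, 0, 0.007], "jaw": 0.0},
  {"rotation": [0, 0, 0], "translation": [-0.0003, 0, 0.007], "jaw": 0.0},
])

```text
t: 9.2
eef_pos: [619.1, -47.8, 14.4]
orientation: [-0.076, 0.708, -0.699, 0.071]
contact_force: [-4.1, 5.8, 3.3]
finger_gap: 0.3
```

>>> move_arm([
  {"rotation": [0.005, 0, 0.005], "translation": [-0.0003, 0, 0.007], "jaw": 0.0},
  {"rotation": [0, 0, 0], "translation": [-0.0003, 0, 0.007], "jaw": 0.0},
  {"rotation": [0, 0, 0], "translation": [-0.0003, 0, 0.007], "jaw": 0.0},
  {"rotation": [0, 0, 0], "translation": [-0.0003, 0, 0.007], "jaw": 0.0},
  {"rotation": [0, 0, 0], "translation": [-0.0003, 0, 0.006], "jaw": 0.0},
])

```text
t: 9.82
eef_pos: [625.7, -78.7, 14.4]
orientation: [-0.077, 0.709, -0.697, 0.07]
contact_force: [-3.3, 5.3, 3.9]
finger_gap: 0.2
```

Run:
```python
from h import *
from station import *
st=sense(); delta(st,62,33,15,1); tx=w2b(b,st["eef_pos"])[0][0]
d=get_image("side");p=proj(d,b2w(b,[[tx+40,32,20]]))[0].astype(int); print(p)
cv2.imwrite("pics/s2.png",cv2.resize(d["color"][p[1]-60:p[1]+60,p[0]-70:p[0]+70],None,fx=4,fy=4,interpolation=cv2.INTER_CUBIC)[:,:,::-1])
```

```text
t 9.825 board [22.6 30.5] z 14.4 F board [-5.9 -2.2  3.9] gap 0.2 
 tool-shift mm [-2.5 -1.3 39.4] in goal axes [-2.5 -0.6 39.4] rot [ 0.018 -0.     0.007]
[381 292]
```

View pics/s2.png

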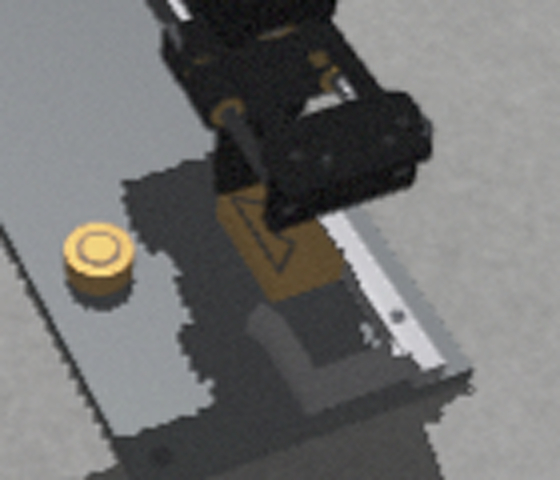

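Flush and entering the mouth; the round die has not moved. Going on, and slowing near the stop.

>>> move_arm([
  {"rotation": [0.012, 0, 0.006], "translation": [-0.0003, 0, 0.007], "jaw": 0.0},
  {"rotation": [0, 0, 0], "translation": [-0.0003, 0, 0.006], "jaw": 0.0},
  {"rotation": [0, 0, 0], "translation": [-0.0003, 0, 0.006], "jaw": 0.0},
  {"rotation": [0, 0, 0], "translation": [-0.0003, 0, 0.006], "jaw": 0.0},
  {"rotation": [0, 0, 0], "translation": [-0.0003, 0, 0.006], "jaw": 0.0},
])

```text
t: 10.5
eef_pos: [631.6, -106.9, 14.4]
orientation: [-0.076, 0.708, -0.699, 0.07]
contact_force: [-3.5, 5.0, 3.9]
finger_gap: 0.5
```

>>> move_arm([
  {"rotation": [0.008, 0, 0.006], "translation": [-0.0003, 0, 0.004], "jaw": 0.0},
  {"rotation": [0, 0, 0], "translation": [-0.0003, 0, 0.003], "jaw": 0.0},
  {"rotation": [0, 0, 0], "translation": [-0.0003, 0, 0.003], "jaw": 0.0},
  {"rotation": [0, 0, 0], "translation": [-0.0003, 0, 0.003], "jaw": 0.0},
  {"rotation": [0, 0, 0], "translation": [-0.0003, 0, 0.003], "jaw": 0.0},
])

```text
t: 11.12
eef_pos: [634.4, -120.0, 14.4]
orientation: [-0.076, 0.708, -0.699, 0.07]
contact_force: [-3.5, 6.3, 3.1]
finger_gap: 0.7
```

Run:
```python
from h import *
from station import *
delta(sense(),62,33,15,1)
```

```text
t 11.125 board [64.7 30.5] z 14.4 F board [-6.9 -2.1  3.1] gap 0.7 
 tool-shift mm [-2.5 -0.6 -2.7] in goal axes [-2.5 -0.6 -2.7] rot [ 0.013 -0.001  0.007]
```

Within about 2 mm of the expected end. I'll press on gently until it stalls.

>>> move_arm([
  {"rotation": [0.008, 0, 0.006], "translation": [-0.0003, 0, 0.003], "jaw": 0.0},
  {"rotation": [0, 0, 0], "translation": [-0.0003, 0, 0.003], "jaw": 0.0},
  {"rotation": [0, 0, 0], "translation": [-0.0003, 0, 0.003], "jaw": 0.0},
  {"rotation": [0, 0, 0], "translation": [-0.0003, 0, 0.003], "jaw": 0.0},
  {"rotation": [0, 0, 0], "translation": [-0.0003, 0, 0.003], "jaw": 0.0},
])

```text
t: 11.75
eef_pos: [635.2, -123.8, 14.4]
orientation: [-0.077, 0.713, -0.693, 0.068]
contact_force: [-4.5, 11.9, 6.8]
finger_gap: 0.7
```

Run:
```python
from h import *
from station import *
delta(sense(),62,33,15,1)
```

```text
t 11.75 board [68.7 30.5] z 14.4 F board [-12.6  -1.9   6.8] gap 0.7 
 tool-shift mm [-2.4 -0.4 -6.7] in goal axes [-2.5 -0.6 -6.7] rot [ 0.029 -0.003  0.01 ]
```

>>> move_arm([
  {"rotation": [0.01, 0, 0.006], "translation": [-0.0003, 0, 0.003], "jaw": 0.0},
  {"rotation": [0, 0, 0], "translation": [-0.0003, 0, 0.003], "jaw": 0.0},
  {"rotation": [0, 0, 0], "translation": [-0.0003, 0, 0.003], "jaw": 0.0},
  {"rotation": [0, 0, 0], "translation": [-0.0003, 0, 0.003], "jaw": 0.0},
  {"rotation": [0, 0, 0], "translation": [0, 0, 0], "jaw": 0.0},
])

```text
t: 12.38
eef_pos: [635.1, -123.2, 14.7]
orientation: [-0.078, 0.718, -0.688, 0.067]
contact_force: [-1.8, 0.4, 2.4]
finger_gap: 0.5
```

Run:
```python
from h import *
from station import *
delta(sense(),62,33,15,1)
```

```text
t 12.375 board [68.1 30.6] z 14.7 F board [-0.8 -1.6  2.4] gap 0.5 
 tool-shift mm [-2.4 -0.  -6.1] in goal axes [-2.4 -0.3 -6.1] rot [ 0.044 -0.003  0.012]
```

It stalled at the stop. I'll back straight off, lift clear and check.

>>> move_arm([
  {"rotation": [0, 0, 0], "translation": [0, 0, -0.006], "jaw": 0.0},
  {"rotation": [0.03, 0, 0.01], "translation": [0, 0, -0.02], "jaw": 0.0},
  {"rotation": [0.01, 0, 0], "translation": [0, -0.03, -0.03], "jaw": 0.0},
  {"rotation": [0, 0, 0], "translation": [0.02, -0.05, -0.05], "jaw": 0.0},
  {"rotation": [0, 0, 0], "translation": [0.02, -0.05, -0.05], "jaw": 0.0},
])

```text
t: 13.0
eef_pos: [572.1, 6.8, 130.0]
orientation: [0.072, -0.703, 0.704, -0.069]
contact_force: [0.6, 0.1, 0.6]
finger_gap: 0.3
```

>>> move_arm([
  {"rotation": [0, 0, 0], "translation": [0.04, -0.02, -0.05], "jaw": 0.0},
  {"rotation": [0, 0, 0], "translation": [0.04, 0, -0.05], "jaw": 0.0},
  {"rotation": [0, 0, 0], "translation": [0.04, 0, -0.05], "jaw": 0.0},
  {"rotation": [0, 0, 0], "translation": [0.0, 0, 0], "jaw": 0.0},
  {"rotation": [0, 0, 0], "translation": [0, 0, 0], "jaw": 0.0},
])

```text
t: 13.62
eef_pos: [430.9, 128.6, 154.6]
orientation: [0.066, -0.701, 0.706, -0.077]
contact_force: [-0.0, -0.3, 0.2]
finger_gap: 0.5
```

Run:
```python
from h import *
from station import *
delta(sense(),62,33,15,1)
for n in("side","top"):
    d=get_image(n); np.savez(f"{n}1.npz",**d); p=proj(d,b2w(b,[[102,32,24]]))[0]
    try:
        x,f=fit_die(d,p); print(n,x.round(2),round(f,3),w2b(b,x[:2]).round(1),round(x[2]-b[2],3))
    except Exception as e: print(n,e)
    u,v=p.astype(int)-(35,40); cv2.imwrite(f"pics/g_{n}.png",cv2.resize(d["color"][v:v+90,u:u+80],None,fx=5,fy=5,interpolation=cv2.INTER_CUBIC)[:,:,::-1])
cv2.imwrite("pics/end1.png",np.hstack([cv2.imread("pics/g_top.png"),cv2.imread("pics/g_side.png")]))
```

```text
t 13.625 board [-220.6 -117.1] z 154.6 F board [ 0.3 -0.1  0.2] gap 0.5 
 tool-shift mm [-149.7  144.   280.6] in goal axes [-150.1  139.6  282.6] rot [-0.008 -0.006 -0.014]
side [ 643.92 -156.5    -1.36] 0.018 [[102.4  32.3]] 0.002
top [ 644.   -154.28   -1.36] 0.02 [[100.3  32.8]] 0.004
```

View pics/end1.png

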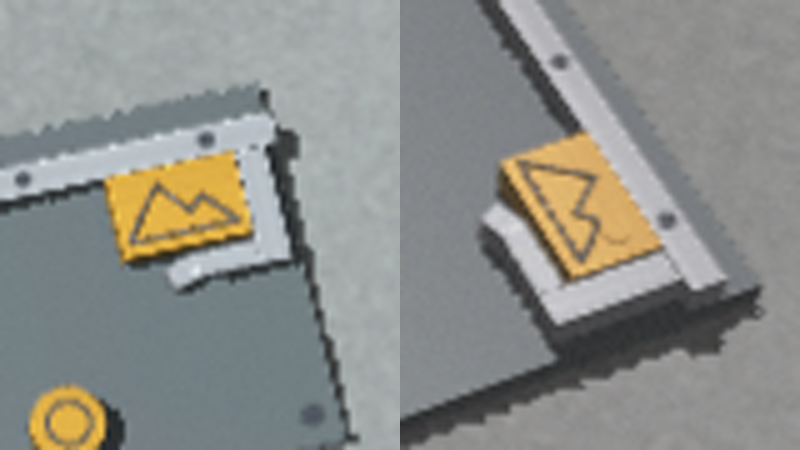

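Both views show the die seated against the fence and end stop, with no gap visible. I'll check quickly that nothing else moved, then hand in.

Run:
```python
from h import *
from station import *
for n in("side","top"):
    for k in "01":
        d=dict(np.load(f"{n}{k}.npz")); N,l,st,c=cv2.connectedComponentsWithStats(brass(d)); p=(357,235) if n=="top" else (335,294)
        i=min(range(1,N),key=lambda i:np.hypot(*(c[i]-p))); print(n,k,c[i].round(1))
s=sense(); print(s["t"],s["contact_force"].round(1) if hasattr(s["contact_force"],"round") else s["contact_force"])
print(sign_off())
```

```text
side 0 [335.2 294.1]
side 1 [335.2 294.2]
top 0 [357.1 235.4]
top 1 [357.1 235.5]
13.725 [0.2 0.3 0.4]
the job is handed in; nothing more can be done
None
```

The brass die is home in the corner pocket, against both the fence and the end stop, and the job is handed in at t = 13.7 s. I pushed it flat to the fence with both fingertips; a check there gave board (-55.1, 32.0), yaw 0.002. I then slid it along the fence from behind, pressing it lightly toward the fence, until it stalled at the end stop at about 13 N.

**Die position:** the two cameras put it at board (102.4, 32.3) and (100.3, 32.8), yaw 0.002 to 0.004. Home is (102, 32). The views disagree by about 2 mm along x, the same offset they showed before anything moved. No gap shows at the fence or the stop.

**Stall point:** the stall came with the tool about 7 mm past where I had predicted. I put that down to fingertips thinner than I assumed, since a repeat push moved nothing further.

**Tilt:** I saw no lifting or tipping in the images.

**Surroundings:** the round die did not move (0.1 px or less between the first and last images). The hand ended clear, with no contact force beyond noise. I did not measure the other bench items again, but nothing came near them.

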